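# Roll the vice's wheel until the jaw reaches the gauge mark

### The arm

A 6-joint arm with a two-finger parallel gripper is mounted at the origin on a cart in front of the work surface, level with it; the furniture and walls round the work are solid. World frame = base frame: x ahead of the robot, y to its left, z up, the work surface at z = 0. Lengths are in m, angles in rad, forces in N, time in s.
With the tool pointing down it reaches from about 0.3 to 0.85 m from the base axis. Payload 5.4 kg.
Tool frame: the origin (TCP) lies where the fingers leave the gripper's body, on its centre line; the fingertips stand 73 mm ahead of it and the grasp point (between the pads) lies 54 mm ahead of it; z points along the fingers, y is the line along which they close (so a half turn about z gives the same grasp; the last joint's range is limited). The gripper opens to 85 mm and grips with 20 to 120 N. Pads are 22 mm wide; open, the fingers measure 114 mm over their backs; the gripper's body (76 mm by 85 mm) begins 54 mm behind the grasp point. The pads swing forward as they close: fully open they stand 13 mm farther back than shut.
Start: joints at [-1.413, 0.158, 1.597, -0, 1.386, -0.21], TCP at [0.207, -0.537, 0.304] pointing down, gripper open.
Joint ranges: [-2.91, 2.91], [-0.94, 2.29], [0.18, 2.7], [-1.29, 4.43], [0.17, 2.64], [-3, 3]. Speed limits (rad/s): [2.57, 2.57, 3.14, 3.14, 3.14, 3.14].

### API

Orientations are given as [roll, pitch, yaw] about the fixed x, y, z axes, in that order (R = Rz(yaw) Ry(pitch) Rx(roll)).
In Python, from cell import arm gives the robot as it stands.
- The arm moves only by the tool step_arm, never from a script. Its argument "commands" is a list that holds one entry, the list of rows, each a list of 5 numbers: the shift along the world's x, y, z in mm, then the turn about the world's z in units of 5 degrees (1.0 is 5 degrees), then the opening, from -1 (shut) to 1 (fully open). In form: [[[dx, dy, dz, twist, fingers], ...]]. A call has 1 to 8 rows; each row shifts and turns the commanded pose from where the row before left it; what a row does not reach is not made up. A row lasts 1/8 s, in which the tool goes at most 62.5 mm and 10.7 degrees, less where a joint would pass 70% of its speed; a pose out of reach is approached as far as the arm can. A call is refused whole if a number of a shift passes 62.5 or a number of a turn 1, either way. A call with a gripper value outside its range is refused whole. The fingers move at their own pace and stop on an object; "grip_force" is the grip in N (left out, the last holds). Time passes only in rows, so rows that do not move let the fingers close. It gives the time, the measured TCP pose, the force, the opening and the grip force at its end, in the units of the state.
- arm.get_obs(): the state, without advancing time (a new reading comes with each control period).
- arm.snapshot(name): name is "side" or "top" or "wrist"; returns (picture, depth): 420x560x3 uint8, red, green, blue; 420x560 float32, m along the optical axis (not along the pixel's ray), 0 where there is no reading.
- arm.camera_params(name): a dict with "fx", "fy", "cx", "cy" (pixels), "origin" and "attitude" of the camera in the world. Camera axes: x right, y up, looking along -z (the intrinsics and any distortion apply to the point x, -y, -z); pixel columns grow to the right and rows downward; lengths in m; the calibration is good to about 2 mm. A picture is of the moment at which its call begins: read the wrist's pose just before it. camera_params takes no time and is no camera call; for the wrist camera it gives the pose at the moment of the call.
- arm.sign_off(): hands the job in; it is judged then, once.
The state is a dict: "clock": time; "joint_positions": joint angles; "qvel": joint speeds; "effort": joint torques, N m; "position": TCP position; "ee_rot": TCP orientation; "force": force on the tool from outside, world axes, zero at the start; "moment": the same for the moment, N m; "width": finger opening in m; "finger_force": force on a finger pad.
Only numpy, scipy, OpenCV 4.12 (cv2) and the standard library are available. Lean on these libraries where they do the work, as an engineer would, in place of code of your own. Each camera call takes 0.05 s, during which the arm holds its last target. There are 200 camera calls.

### The job

Set the gap of the small metal vice: lay a fingertip on top of its knurled wheel and roll the wheel, stroke by stroke, until the moving jaw's pointer lines up with the ridge on the gauge rider, then take the hand away. Work only through the wheel: do not touch the moving jaw or the gauge rider, and do not pick up or shift the loose things lying round the vice.

Things in the scene. Friction and masses are not known exactly. Their poses are not given: they have to be found in the camera images.
- vice: Small grey and aluminium vice, fixed to the bench: footplate 120 (x) x 220 (y) x 5 mm, upper part 110 x 210 mm on four sprung feet. Origin: centre of its underside, on the bench top. Its +y runs from the fixed jaw (block at y -75 to -99 mm, top 68 mm up) to the wheel end; +x points to the gear-case side (far from the robot); the gauge rail lies along its -x edge; z up. Turned up to 0.4 rad either way.
- wheel_centre (a point): Centre of the knurled steel wheel at rest: 60 mm along the vice's +y, 76 mm above the bench. The wheel stands upright, 70 mm in diameter, 26 mm wide, axle along the vice's x. Beside it a cheek (vice x -23 to -17 mm) and the gear case (x 17 to 45 mm) reach 88 mm above the bench.
- wheel_top (a point): Top of the wheel's bare rim at rest, 111 mm above the bench (fixed point, does not turn). The vice's upper part, wheel and jaws included, stands on sprung feet: pressed on the wheel it sinks up to 6 mm, at about 3 N to start and 1.5 N more per mm; sunk 3 to 4 mm the wheel is driven without slip. Light friction holds it where it is left.
- wheel (a joint): Turn of the wheel in rad, 0 to 5.5. Grows when the top of the wheel is rolled along the vice's -y (towards the jaws), which closes the gap; rolling the other way opens it.
- jaw (a joint): Travel of the moving jaw in m, 0 (gap 49 mm between the jaw facings) to 0.044 (gap 5 mm); grows as the gap closes, towards the vice's -y. Geared to the wheel: 8 mm per radian, i.e. about 2.3 mm for each 10 mm of stroke over the wheel's top. Starts between 0 and 0.005.
- rider (a joint): Setting of the gauge rider in m on the same scale: pointer and ridge are in line when joint jaw equals joint rider. It is set between 0.016 and 0.040 at the start and must be left there.
- pointer (a point): Tip of the moving jaw's pointer, a dark steel tongue 5 mm wide that sticks out of the jaw's -x face (towards the robot), its top 45 mm above the bench. The jaw is an aluminium block 50 x 24 mm, top 68 mm above the bench.
- mark (a point): Inner end of the dark ridge, 5 mm wide, on top of the gauge rider, a small block 15 x 20 mm on the rail along the vice's -x edge, top of the ridge 45 mm above the bench. When set, the pointer meets it end to end along the vice's x.
- palm_plane: Bystander: small brass palm plane, 71 x 79 x 36 mm, lying beyond the wheel end of the vice. Origin under its centre.
- tape_yellow: Bystander: small roll of tape, 48 mm across, 20 mm high, on the robot's side of the vice. Origin under its centre.
- bone_blank_2: Bystander: bone blank, 25 x 75 x 8 mm, on the far side of the vice. Origin under its centre.
- nut_file: Bystander: nut file with a wooden handle, 176 mm long, 34 mm wide, 12 mm high, on the robot's side of the vice. Origin under its centre.

How it is judged:
By the outcome, as a careful person would: the job done as asked, in the order asked, and still so for the second after the job is handed in, with the robot touching nothing.
It also fails if it takes over 51 s, if anything falls off the work surface, if the arm or the gripper's body presses on something with over 40 N, if the wrist force passes 120 N, or if a joint passes its speed limit or range.

## Working session

There is one attempt and no reset: what is moved stays moved. The work goes in short steps, Python scripts to look and compute and a tool call to move; the robot and the scene stay as the last step left them, time stands still between calls to the robot, and variables do not carry over. Pictures are saved under pics/ and viewed, at most 10 in all, crops included, and the job is handed in when it is done.

Besides the shell and the picture viewer there is one more tool, called after ">>>" as name([rows], argument=value, ...), one row to a line, values as JSON. step_arm: Moves the arm, as the interface text tells. Its arguments: {"type":"object","properties":{"commands":{"type":"array"},"grip_force":{"type":"number"}},"required":["commands"]}

```bash
mkdir -p pics; cat > h.py <<'E'
import numpy as np, cv2
from cell import arm
def world(name,u,v,d,p=None):
    p=p or arm.camera_params(name)
    x=(u-p['cx'])/p['fx']*d; y=(v-p['cy'])/p['fy']*d
    A=np.array(p['attitude'])
    if A.shape!=(3,3):
        from scipy.spatial.transform import Rotation as R
        A=R.from_euler('xyz',A).as_matrix() if A.size==3 else R.from_quat(A).as_matrix()
    return A@np.array([x,-y,-d])+np.array(p['origin'])
E
python3 - <<'E'
from h import *
print(arm.get_obs())
for n in ('top','side'):
    im,d=arm.snapshot(n); cv2.imwrite(f'pics/{n}0.png',im[:,:,::-1]); np.save(f'pics/{n}0.npy',d); print(n,arm.camera_params(n))
E
```

```text
{'clock': 0.0, 'joint_positions': array([-1.41308844e+00,  1.59040955e-01,  1.59823912e+00, -5.20044758e-06,
        1.38620636e+00, -2.10101858e-01]), 'qvel': array([-7.83290183e-04, -9.59368476e-04, -4.77049533e-04, -1.32765825e-03,
        1.73063263e-04, -7.85380368e-05]), 'effort': array([-1.94947112e-03, -3.95991182e+01, -3.31436849e+01, -3.49454504e-04,
        8.19263019e-03,  2.43842459e-05]), 'position': array([ 0.20665697, -0.53607686,  0.30291787]), 'ee_rot': array([-3.13973945e+00, -3.89968337e-04,  3.67810338e-01]), 'force': array([-0.64807112,  0.11385933, -0.60521297]), 'moment': array([-0.01792414, -0.01736392, -0.03864528]), 'finger_force': 0.0, 'width': 0.08554048528230523}
top {'fx': 469.42559268849226, 'fy': 469.42559268849226, 'cx': 269.0181845164541, 'cy': 209.28309539258285, 'origin': array([0.44384871, 0.17654457, 0.9492958 ]), 'attitude': array([ 0.1107615 ,  0.01806088, -1.56936649])}
side {'fx': 391.87745679155995, 'fy': 391.87745679155995, 'cx': 272.2928832508711, 'cy': 209.9875612236426, 'origin': array([ 0.29588897, -0.57241731,  0.43275917]), 'attitude': array([ 1.17964091, -0.00622638, -0.28382524])}
```

View pics/top0.png

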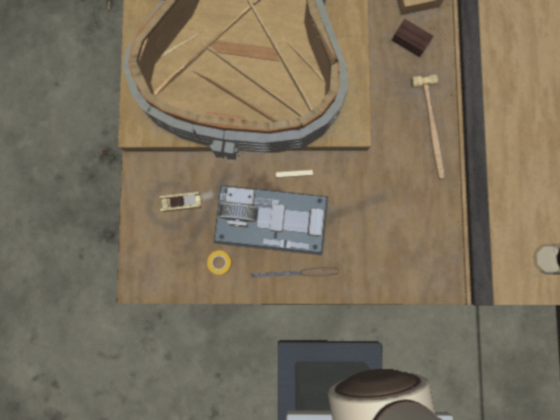

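View pics/side0.png

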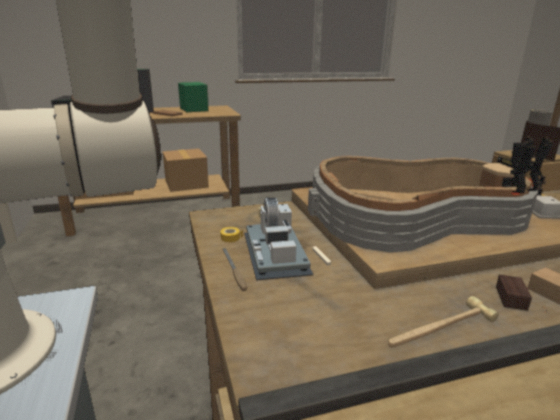

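The top view shows the vice at about (271,220), with the wheel at about (238,212), the jaws to the right and the gauge rail along the lower edge. The side view shows the vice at (278,240). I'll enlarge the vice.

```bash
python3 - <<'E'
from h import *
im=cv2.imread('pics/top0.png'); cv2.imwrite('pics/c0.png',cv2.resize(im[175:265,205:340],None,fx=5.9,fy=5.9,interpolation=cv2.INTER_CUBIC))
d=np.load('pics/top0.npy')
for u,v in [(220,186),(327,193),(321,253),(214,245),(238,212),(300,170),(297,222),(316,222)]:
    print(u,v,world('top',u,v,d[v,u]).round(4))
# points > 0.095 (wheel rim)
P=np.array([[*world('top',u,v,d[v,u]),u,v] for v in range(180,260) for u in range(208,335) if d[v,u]>0])
w=P[P[:,2]>0.1]; print(len(w),w.mean(0).round(4),w.min(0).round(3),w.max(0).round(3))
E
```

```text
220 186 [0.5967 0.2938 0.005 ]
327 193 [0.5827 0.0757 0.    ]
321 253 [0.4607 0.0902 0.0108]
214 245 [0.4768 0.3049 0.0011]
238 212 [0.5321 0.2475 0.1122]
300 170 [6.304e-01 1.304e-01 5.000e-04]
297 222 [0.5206 0.1385 0.0341]
316 222 [0.5179 0.1041 0.0662]Traceback (most recent call last):
  File "<stdin>", line 7, in <module>
  File "h.py", line 4, in world
    p=p or arm.camera_params(name)
           ~~~~~~~~~~~~~~~~~^^^^^^
ValueError: time passes only in moves, steps and waits
```

View pics/c0.png

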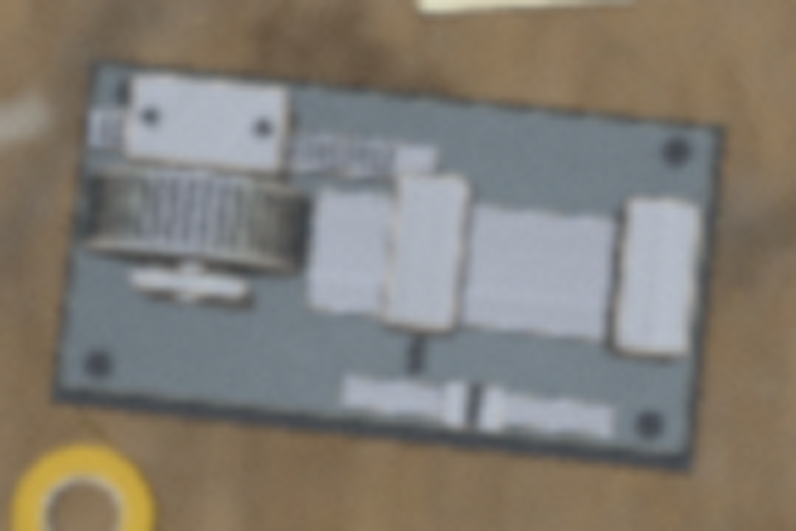

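The crop shows the wheel at crop (195,215), the pointer at (415,350), the ridge at (474,403) and the footplate corners at about (97,62), (722,127), (690,467) and (55,403). I'll work out the vice pose from these.

```bash
cat > h.py <<'E'
import numpy as np, cv2
from scipy.spatial.transform import Rotation as R
from cell import arm
def ray(p,u,v):
    u,v=np.asarray(u,float),np.asarray(v,float)
    r=np.stack([(u-p['cx'])/p['fx'],-(v-p['cy'])/p['fy'],-np.ones_like(u)],-1)
    return r@R.from_euler('xyz',p['attitude']).as_matrix().T
def at_depth(p,u,v,d): return ray(p,u,v)*np.asarray(d)[...,None]+p['origin']
def at_z(p,u,v,z):
    r=ray(p,u,v); return r*((z-p['origin'][2])/r[...,2])[...,None]+p['origin']
E
python3 - <<'E'
from h import *
p=arm.camera_params('top')
c=np.array([(97,62),(722,127),(690,467),(55,403)])/5.9-.5+[205,175]
W=at_z(p,c[:,0],c[:,1],.004); print(W.round(4)); ctr=W.mean(0)
for a,b in ((0,1),(1,2),(2,3),(3,0)): print(np.linalg.norm(W[a]-W[b]).round(4))
dy=(W[0]+W[3]-W[1]-W[2])[:2]; yaw=np.arctan2(-dy[0],dy[1]); print('ctr',ctr.round(4),'yaw',yaw)
yv=np.array([-np.sin(yaw),np.cos(yaw)]); xv=np.array([yv[1],-yv[0]])
print('wheel',ctr[:2]+.06*yv)
d=np.load('pics/top0.npy'); v,u=np.mgrid[180:260,208:335]; P=at_depth(p,u,v,d[180:260,208:335]).reshape(-1,3)
L=np.c_[(P[:,:2]-ctr[:2])@np.c_[xv,yv],P[:,2]]
w=L[(L[:,2]>.105)]; print('rim local',len(w),w.mean(0).round(4),w.min(0).round(4),w.max(0).round(4))
j=L[(L[:,2]>.06)&(L[:,2]<.072)&(L[:,1]<-.06)]; print('fixjaw',len(j),j.min(0).round(4),j.max(0).round(4))
f=np.array([(415,355),(474,403)])/5.9-.5+[205,175]; F=at_z(p,f[:,0],f[:,1],.045); print('ptr/ridge local',((F[:,:2]-ctr[:2])@np.c_[xv,yv]).round(4))
E
```

```text
[[0.5989 0.292  0.004 ]
 [0.576  0.0764 0.004 ]
 [0.4596 0.0887 0.004 ]
 [0.4811 0.3049 0.004 ]]
0.2168
0.117
0.2173
0.1185
ctr [0.5289 0.1905 0.004 ] yaw -0.10260278920487995
wheel [0.53502454 0.25020045]
rim local 398 [-0.0107  0.0495  0.2112] [-0.0832 -0.0226  0.105 ] [0.0126 0.0831 0.9493]
fixjaw 342 [-0.0263 -0.0998  0.0608] [ 0.024  -0.0745  0.0719]
ptr/ridge local [[-0.0326 -0.0122]
 [-0.0462 -0.0329]]
```

>>> step_arm([
  [[21, 50, 0, -0.34, -1], [21, 50, 0, -0.34, -1], [21, 50, 0, -0.34, -1], [21, 50, 0, -0.34, -1], [21, 50, 0, -0.34, -1], [21, 50, 0, -0.34, -1], [21, 50, 0, -0.34, -1], [21, 50, 0, -0.34, -1]],
])

```text
clock: 1.1
position: [0.3749, -0.1348, 0.3037]
ee_rot: [3.142, -0.0, 0.129]
force: [0.8, -0.7, 0.6]
width: -0.0001
finger_force: 0.0
```

>>> step_arm([
  [[21, 50, 0, -0.34, -1], [21, 50, 0, -0.34, -1], [21, 50, 0, -0.34, -1], [21, 50, 0, -0.34, -1], [21, 50, -10, -0.34, -1], [21, 50, -20, -0.34, -1], [18, 50, -20, -0.34, -1], [0, 0, -20, -0.34, -1]],
])

```text
clock: 2.1
position: [0.5187, 0.2164, 0.2324]
ee_rot: [-3.141, 0.001, -0.104]
force: [-0.1, -1.1, -0.9]
width: -0.0002
finger_force: 0.0
```

>>> step_arm([
  [[9, 26, -17, 0, -1], [9, 26, -17, 0, -1], [0, 0, 0, 0, -1]],
])

```text
clock: 2.48
position: [0.5356, 0.2663, 0.1976]
ee_rot: [3.14, 0.004, -0.105]
force: [0.4, 0.2, -0.2]
width: -0.0002
finger_force: 0.0
```

```bash
python3 - <<'E'
from h import *
o=arm.get_obs(); print(o['position'],o['ee_rot'],o['force'])
for n in ('top','side','wrist'):
    im,d=arm.snapshot(n); cv2.imwrite(f'pics/{n}1.png',im[:,:,::-1]); np.save(f'pics/{n}1.npy',d)
p=arm.camera_params('wrist');print(p)
a=cv2.imread('pics/top1.png')[175:265,205:340]; b=cv2.imread('pics/side1.png')[190:280,210:345]
c=cv2.imread('pics/wrist1.png'); 
z=lambda i:cv2.resize(i,(400,267),interpolation=cv2.INTER_CUBIC)
cv2.imwrite('pics/m1.png',np.vstack([np.hstack([z(a),z(b)]),np.hstack([cv2.resize(c,(400,300)),np.zeros((300,400,3),np.uint8)])]))
E
```

```text
[0.53561274 0.26628398 0.19761337] [ 3.14023953  0.00393768 -0.10509331] [ 0.41348411  0.17896124 -0.18573943]
{'fx': 294.2325495802558, 'fy': 294.2325495802558, 'cx': 281.8954802231248, 'cy': 216.0496760821513, 'origin': array([0.604997  , 0.25782678, 0.27170116]), 'attitude': array([-2.70582445e-01,  1.20453431e-03, -1.67831759e+00])}
```

View pics/m1.png

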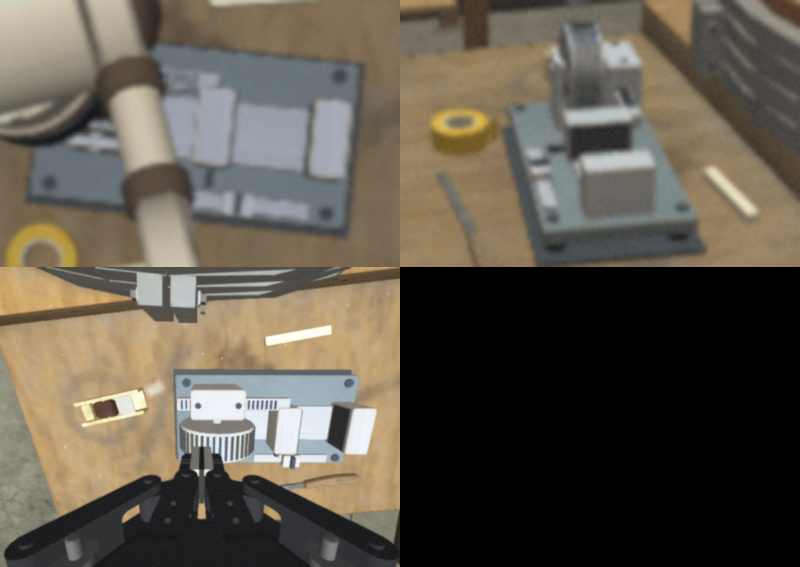

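The top crop still shows the pointer at about (210,175) and the ridge at (238,203) with the arm in place. The wrist view shows the fingertip above the wheel. I'll press down now.

>>> step_arm([
  [[0, 0, -8, 0, -1], [0, 0, -6, 0, -1], [0, 0, -3, 0, -1], [0, 0, 0, 0, -1]],
])

```text
clock: 3.12
position: [0.5367, 0.2653, 0.1828]
ee_rot: [3.141, 0.0, -0.107]
force: [-0.6, -0.2, -0.2]
width: -0.0
finger_force: 0.0
```

>>> step_arm([
  [[0, 0, -3, 0, -1], [0, 0, 0, 0, -1]],
])

```text
clock: 3.38
position: [0.537, 0.2655, 0.1806]
ee_rot: [-3.141, -0.001, -0.107]
force: [-3.1, -0.8, 5.4]
width: -0.0001
finger_force: 2.5
```

>>> step_arm([
  [[0, 0, -2, 0, -1], [-0.4, -4, 1, 0, -1], [-0.4, -4, 0.6, 0, -1], [-0.7, -7, 0, 0, -1], [-0.7, -7, 0, 0, -1], [-0.4, -4, -0.6, 0, -1], [-0.4, -4, -1, 0, -1], [0, 0, 0, 0, -1]],
])

```text
clock: 4.38
position: [0.5338, 0.2354, 0.179]
ee_rot: [-3.142, -0.0, -0.107]
force: [-3.0, -1.2, 8.5]
width: -0.0002
finger_force: 3.9
```

```bash
cat > meas.py <<'E'
from h import *
import sys
o=arm.get_obs(); print(o['position'].round(4),o['force'].round(1),o['clock'])
k=sys.argv[1]; im,d=arm.snapshot('top'); im=im[:,:,::-1]; p=arm.camera_params('top')
cv2.imwrite(f'pics/top{k}.png',im)
# rectify the plane z=45 mm in vice axes: 8 px/mm; col = (y_top - y), rows = -x downward
ctr=np.array([.5289,.1905]); yaw=-.1026; yv=np.array([-np.sin(yaw),np.cos(yaw)]); xv=np.array([yv[1],-yv[0]])
A=R.from_euler('xyz',p['attitude']).as_matrix()
S=10; Y0,Y1,X0,X1=.005,-.055,-.020,-.060
cols,rows=np.meshgrid(np.arange(int((Y0-Y1)*1000*S)),np.arange(int((X0-X1)*1000*S)))
y=Y0-cols/S/1000; x=X0-rows/S/1000
W=np.concatenate([ctr+x[...,None]*xv+y[...,None]*yv,np.full(x.shape+(1,),.045)],-1)
c=(W-p['origin'])@A; u=p['cx']-p['fx']*c[...,0]/c[...,2]; v=p['cy']+p['fy']*c[...,1]/c[...,2]
r=cv2.remap(im,u.astype(np.float32),v.astype(np.float32),cv2.INTER_CUBIC); cv2.imwrite(f'pics/r{k}.png',r)
g=cv2.cvtColor(r,cv2.COLOR_BGR2GRAY).astype(float)
def dark(x0,x1,name):
    s=g[int((X0-x0)*1000*S):int((X0-x1)*1000*S)].mean(0); 
    b=np.clip(np.median(s)-15-s,0,None); i=s.argmin(); w=np.zeros_like(s); w[max(0,i-40):i+40]=1
    q=np.clip((np.percentile(s[max(0,i-60):i+60],60)+s.min())/2-s,0,None)*w
    print(name,'y mm',round(Y0*1000-(q*np.arange(len(s))).sum()/q.sum()/S,2),'min',s.min().round(),'med',np.median(s))
dark(-.030,-.036,'pointer'); dark(-.043,-.050,'ridge')
E
python3 meas.py 2
```

```text
[0.5338 0.2354 0.179 ] [-3.  -1.2  8.5] 4.375
pointer y mm -42.98 min 77.0 med 116.36666666666666
ridge y mm -49.41 min 61.0 med 82.77464788732394
```

View pics/r2.png

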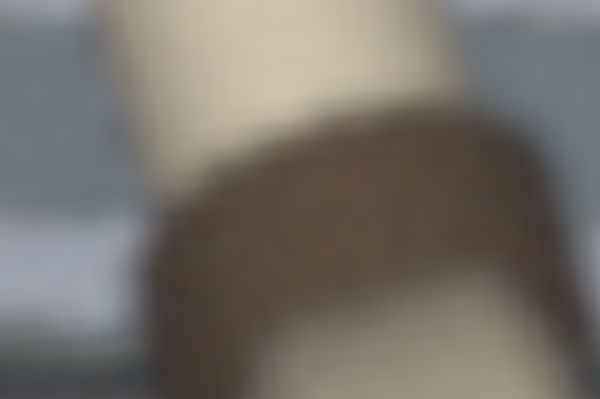

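The arm hides the pointer in the top view at this end of the stroke, so I'll lift, go back to the stroke start and look from there.

>>> step_arm([
  [[0, 0, 16, 0, -1], [1.5, 15, 0, 0, -1], [1.7, 16, 0, 0, -1], [0, 0, 0, 0, -1]],
])

```text
clock: 4.92
position: [0.5366, 0.268, 0.1933]
ee_rot: [3.142, 0.001, -0.105]
force: [-0.8, -0.3, -0.5]
width: 0.0
finger_force: 0.0
```

```bash
python3 meas.py 3; python3 - <<'E'
import cv2,numpy as np
cv2.imwrite('pics/v3.png',cv2.imread('pics/r3.png'))
E
```

```text
[0.5366 0.268  0.1933] [-0.8 -0.3 -0.5] 4.925
pointer y mm 4.3 min 61.0 med 116.68333333333334
ridge y mm 1.42 min 68.0 med 157.2957746478873
```

View pics/v3.png

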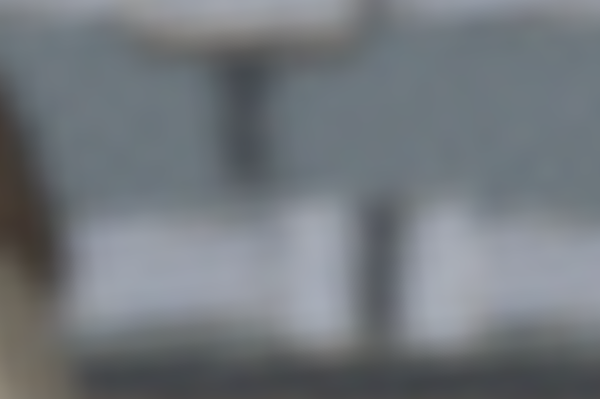

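In the rectified view (10 px/mm) the pointer is at column 245 and the ridge at column 381, so about 13.6 mm remain. The first 30 mm stroke gave about 7 mm, as expected without slip. I'll do a second stroke and look again from the same place.

>>> step_arm([
  [[-0.2, -2.5, -9, 0, -1], [0, 0, -5.5, 0, -1], [0, 0, 0, 0, -1], [-0.4, -4, 1, 0, -1], [-0.4, -4, 0.6, 0, -1], [-0.7, -7, 0, 0, -1], [-0.7, -7, 0, 0, -1], [-0.4, -4, -0.6, 0, -1]],
])

```text
clock: 5.98
position: [0.5341, 0.2377, 0.1809]
ee_rot: [-3.141, 0.0, -0.108]
force: [-2.4, 1.0, 6.1]
width: -0.0002
finger_force: 2.8
```

>>> step_arm([
  [[-0.4, -4, -1, 0, -1], [0, 0, 0, 0, -1], [0, 0, 16, 0, -1], [1.5, 15, 0, 0, -1], [1.7, 16, 0, 0, -1], [0, 0, 0, 0, -1]],
])

```text
clock: 6.72
position: [0.5366, 0.2665, 0.1949]
ee_rot: [-3.142, 0.001, -0.105]
force: [-0.5, -0.3, -0.8]
width: 0.0003
finger_force: 0.0
```

```bash
sed -i 's/i=s.argmin()/s[:130]=255; i=s.argmin()/' meas.py; python3 meas.py 4; cp pics/r4.png pics/v4.png
```

```text
[0.5366 0.2665 0.1949] [-0.5 -0.3 -0.8] 6.725
pointer y mm -26.75 min 76.0 med 117.475
ridge y mm -32.93 min 90.0 med 159.1338028169014
```

View pics/v4.png

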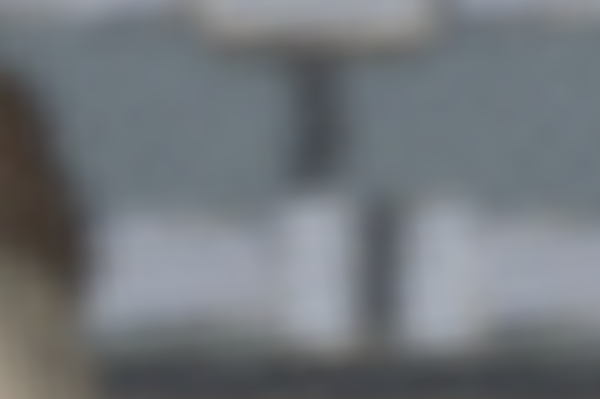

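The pointer is at column 317 and the ridge at column 380, so about 6.2 mm remain. I'll do a third, shorter stroke of 25 mm.

>>> step_arm([
  [[-0.2, -1.5, -10, 0, -1], [0, 0, -6, 0, -1], [0, 0, 0, 0, -1], [-0.4, -4, 1, 0, -1], [-0.4, -4, 0.6, 0, -1], [-0.7, -7, 0, 0, -1], [-0.7, -7, 0, 0, -1], [-0.3, -3, -0.4, 0, -1]],
])

```text
clock: 7.78
position: [0.5341, 0.2382, 0.181]
ee_rot: [-3.141, 0.0, -0.108]
force: [-2.0, 0.8, 6.0]
width: 0.0
finger_force: 2.8
```

>>> step_arm([
  [[0, 0, 0, 0, -1], [0, 0, 16, 0, -1], [1.5, 14, 0, 0, -1], [1.2, 12, 0, 0, -1], [0, 0, 0, 0, -1]],
])

```text
clock: 8.4
position: [0.5366, 0.2656, 0.196]
ee_rot: [3.141, 0.001, -0.105]
force: [0.4, -0.3, 0.2]
width: 0.0001
finger_force: 0.0
```

```bash
python3 meas.py 5; cp pics/r5.png pics/v5.png
```

```text
[0.5366 0.2656 0.196 ] [ 0.4 -0.3  0.2] 8.4
pointer y mm -32.76 min 79.0 med 117.46666666666667
ridge y mm -32.92 min 89.0 med 158.71830985915494
```

View pics/v5.png

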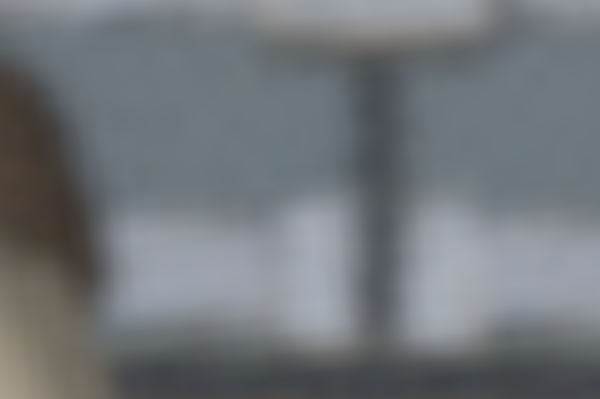

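The pointer (column about 380) and the ridge (column about 379) now form one line. I'll take the hand away and check with a clear view.

>>> step_arm([
  [[0, 0, 40, 0, -1], [0, 0, 40, 0, -1], [0, 30, 40, 0, -1], [0, 30, 0, 0, -1], [0, 0, 0, 0, -1], [0, 0, 0, 0, -1]],
])

```text
clock: 9.2
position: [0.5367, 0.3238, 0.3155]
ee_rot: [3.14, 0.002, -0.107]
force: [0.6, 0.6, 0.7]
width: 0.0
finger_force: 0.0
```

```bash
for k in 6 7 8; do python3 meas.py $k; done
python3 - <<'E'
from h import *
im,d=arm.snapshot('wrist'); cv2.imwrite('pics/w6.png',im[:,:,::-1]); p=arm.camera_params('wrist'); np.save('pics/w6p.npy',p,allow_pickle=True)
# vice yaw from footplate edges in top view: min-area rect of fixed-jaw/footplate points
t=arm.camera_params('top'); im,d=arm.snapshot('top'); v,u=np.mgrid[170:270,200:340]; P=at_depth(t,u,v,d[170:270,200:340])
for lo,hi in((.062,.073),):
    m=(P[...,2]>lo)&(P[...,2]<hi); n,lab=cv2.connectedComponents(m.astype(np.uint8))
    for i in range(1,n):
        q=P[lab==i][:,:2]
        if len(q)>80: r=cv2.minAreaRect((q*1000).astype(np.float32)); print(r)
r=at_z(p,*np.array([[p['cx']],[p['cy']]]),.0); 
W=np.array([[.5289-.033*.9947-.033*.1024*1,.1905+.033*.1024-.033*.9947,.045]])
A=R.from_euler('xyz',p['attitude']).as_matrix(); c=(W-p['origin'])@A
uu,vv=p['cx']-p['fx']*c[0,0]/c[0,2],p['cy']+p['fy']*c[0,1]/c[0,2]; print(uu,vv)
w=cv2.imread('pics/w6.png'); x,y=int(uu),int(vv); a=w[max(0,y-45):y+45,max(0,x-60):x+60]
b=cv2.imread('pics/r8.png'); cv2.imwrite('pics/v6.png',np.hstack([cv2.resize(b,(390,400)),cv2.resize(a,(400,400),interpolation=cv2.INTER_CUBIC)]))
E
```

```text
[0.5367 0.3238 0.3155] [0.6 0.6 0.7] 9.2
pointer y mm -32.79 min 80.0 med 119.38333333333334
ridge y mm -32.93 min 91.0 med 161.26760563380282
[0.5367 0.3236 0.3156] [-0.  -0.4  0.1] 9.25
pointer y mm -32.73 min 80.0 med 119.28333333333333
ridge y mm -32.95 min 91.0 med 161.2112676056338
[0.5368 0.3235 0.3157] [ 0.1 -0.4 -0.1] 9.3
pointer y mm -32.77 min 80.0 med 119.34166666666667
ridge y mm -32.93 min 90.0 med 161.1267605633803
((532.3565673828125, 184.15109252929688), (81.62484741210938, 58.980628967285156), 82.80247497558594)
((518.7490844726562, 103.95873260498047), (25.023950576782227, 49.725276947021484), 83.4070816040039)
420.16742683303664 215.88690843204148
```

View pics/v6.png

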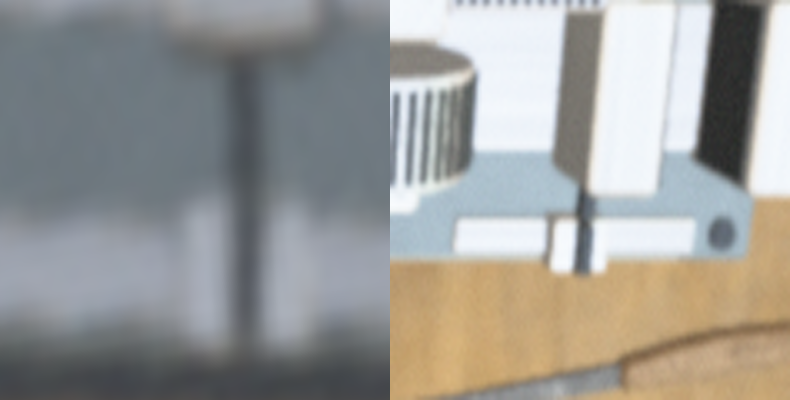

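The left view (top camera) and right view (wrist camera, around (585,200) to (584,245)) both show the pointer and ridge as one continuous dark line. I'll make one numeric cross-check from the wrist picture before deciding.

```bash
python3 - <<'E'
from h import *
p=np.load('pics/w6p.npy',allow_pickle=True).item(); im=cv2.cvtColor(cv2.imread('pics/w6.png'),cv2.COLOR_BGR2GRAY).astype(float)
A=R.from_euler('xyz',p['attitude']).as_matrix()
for row in range(211,232,2):
    s=im[row:row+2,405:432].mean(0); i=s[7:20].argmin()+7; a=np.clip(s[i-4:i+5].mean()-s[i-4:i+5],0,None); u=405+i-4+(a*np.arange(9)).sum()/a.sum()
    P=at_z(p,np.array([u]),np.array([row+.5]),.045)[0]; e=P[:2]-[.5289,.1905]
    print(row,round(u,2),int(s.min()),*[(round(1000*(e@[np.cos(y),np.sin(y)]),1),round(1000*(e@[-np.sin(y),np.cos(y)]),2)) for y in(-.1026,-.112)])
E
```

```text
211 417.01 107 (np.float64(-27.5), np.float64(-28.54)) (np.float64(-27.2), np.float64(-28.8))
213 417.39 81 (np.float64(-30.0), np.float64(-29.3)) (np.float64(-29.7), np.float64(-29.58))
215 417.68 78 (np.float64(-32.5), np.float64(-29.94)) (np.float64(-32.2), np.float64(-30.25))
217 417.23 82 (np.float64(-35.0), np.float64(-29.69)) (np.float64(-34.7), np.float64(-30.02))
219 417.65 86 (np.float64(-37.5), np.float64(-30.5)) (np.float64(-37.2), np.float64(-30.85))
221 417.82 90 (np.float64(-40.1), np.float64(-31.0)) (np.float64(-39.8), np.float64(-31.37))
223 417.66 92 (np.float64(-42.6), np.float64(-31.1)) (np.float64(-42.3), np.float64(-31.5))
225 417.37 89 (np.float64(-45.1), np.float64(-31.06)) (np.float64(-44.9), np.float64(-31.48))
227 417.22 93 (np.float64(-47.7), np.float64(-31.17)) (np.float64(-47.4), np.float64(-31.62))
229 416.96 98 (np.float64(-50.3), np.float64(-31.15)) (np.float64(-50.0), np.float64(-31.63))
231 416.97 139 (np.float64(-52.9), np.float64(-31.47)) (np.float64(-52.6), np.float64(-31.96))
```

The wrist view is oblique along y, so it sees the pointer's dark side face and is biased. Time is plentiful, so I'll look straight down on the pointer with the wrist camera, staying well above the vice.

>>> step_arm([
  [[-17, -40, 0, 0, -1], [-17, -40, -20, 0, -1], [-17, -40, -20, 0, -1], [-17, -39, -20, 0, -1], [0, 0, 0, 0, -1], [0, 0, 0, 0, -1]],
])

```text
clock: 10.2
position: [0.4695, 0.1654, 0.2573]
ee_rot: [-3.141, -0.001, -0.108]
force: [-0.7, 0.4, 0.2]
width: 0.0001
finger_force: 0.0
```

```bash
python3 - <<'E'
from h import *
p=arm.camera_params('wrist'); im,d=arm.snapshot('wrist'); im=im[:,:,::-1]; print(p['origin'],arm.get_obs()['position'])
A=R.from_euler('xyz',p['attitude']).as_matrix(); S=10
ctr=np.array([.5289,.1905]); y0=-.1026; yv=np.array([-np.sin(y0),np.cos(y0)]); xv=np.array([yv[1],-yv[0]])
cc,rr=np.meshgrid(np.arange(600),np.arange(500)); y=(.0-cc/S/1000); x=-.010-rr/S/1000
W=np.concatenate([ctr+x[...,None]*xv+y[...,None]*yv,np.full(x.shape+(1,),.045)],-1)
c=(W-p['origin'])@A; u=p['cx']-p['fx']*c[...,0]/c[...,2]; v=p['cy']+p['fy']*c[...,1]/c[...,2]
r=cv2.remap(im,u.astype(np.float32),v.astype(np.float32),cv2.INTER_CUBIC); cv2.imwrite('pics/v7.png',r)
cv2.imwrite('pics/w7.png',im)
g=cv2.cvtColor(r,cv2.COLOR_BGR2GRAY).astype(float)
for k in range(150,500,20):
    s=g[k:k+20].mean(0); i=s[200:450].argmin()+200; h=(np.percentile(s[i-60:i+60],60)+s[i])/2; a=np.clip(h-s[i-50:i+50],0,None)
    print('x',-10-k/10-1,'y',round(-(i-50+(a*np.arange(100)).sum()/a.sum())/10,2),int(s[i]))
E
```

```text
[0.53762774 0.15822832 0.32882344] [0.46977173 0.16581764 0.25763723]
x -26.0 y -46.31 173
x -28.0 y -32.16 145
x -30.0 y -32.19 98
x -32.0 y -32.08 99
x -34.0 y -32.11 98
x -36.0 y -32.17 96
x -38.0 y -32.41 83
x -40.0 y -32.4 93
x -42.0 y -32.38 100
x -44.0 y -32.39 99
x -46.0 y -32.34 100
x -48.0 y -32.37 99
x -50.0 y -32.36 99
x -52.0 y -32.38 111
x -54.0 y -33.88 153
x -56.0 y -41.58 154
x -58.0 y -42.34 155
x -60.0 y -41.2 154
```

View pics/v7.png

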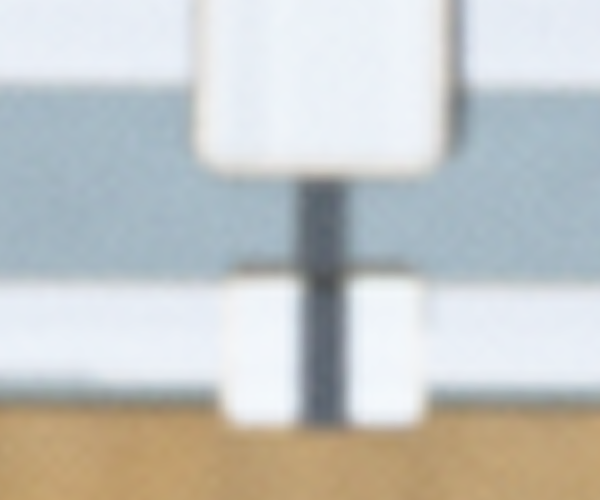

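Looking straight down, the pointer (column about 322) and the ridge (column about 324) meet end to end within about 0.25 mm. The hand is clear of everything, so I'll hand the job in.

```bash
python3 -c "
from cell import arm
print(arm.sign_off())"
```

```text
the job is handed in; nothing more can be done
None
```

The vice gap is set: three strokes on the wheel brought the pointer in line with the ridge to within about 0.25 mm, and I handed the job in at about 10 s with the hand clear of everything.

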